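# Load a bush into a sprung feed track

### The arm

A 6-joint arm with a two-finger parallel gripper is mounted at the origin on a cart in front of the work surface, level with it; the furniture and walls round the work are solid. World frame = base frame: x ahead of the robot, y to its left, z up, the work surface at z = 0. Lengths are in m, angles in rad, forces in N, time in s.
With the tool pointing down it reaches from about 0.275 to 0.75 m from the base axis. Payload 10.2 kg.
Tool frame: the origin (TCP) lies at the very end of the fingers, on their centre line; the grasp point (between the pads) lies 19 mm behind it; z points along the fingers, y is the line along which they close (so a half turn about z gives the same grasp; the last joint's range is limited). The gripper opens to 85 mm and grips with 20 to 120 N. Pads are 22 mm wide; open, the fingers measure 114 mm over their backs; the gripper's body (76 mm by 85 mm) begins 54 mm behind the grasp point. The pads swing forward as they close: fully open they stand 13 mm farther back than shut.
Start: joints at [0.977, 0.313, 1.498, -0, 1.331, -0.223], TCP at [0.19, 0.489, 0.231] pointing down, gripper open.
Joint ranges: [-2.94, 2.94], [-0.97, 2.17], [0.19, 2.56], [-1.23, 4.37], [0.02, 3.11], [-2.88, 2.88]. Speed limits (rad/s): [2.39, 2.39, 3.01, 3.14, 3.14, 3.14].

### API

Orientations are given as a rotation vector (axis times angle).
In Python, from bench import ctrl gives the robot as it stands.
- The arm moves only by the shell command python3 -m creep 'ROWS' [FORCE]. ROWS is JSON, a list of rows, each an object of numbers: "tx", "ty", "tz": the shift along the tool's x, y, z normalised to -1 to 1, where 1 is 40 cm; "roll": the turn about the tool's z normalised to -1 to 1, where 1 is 90 degrees; "claw": the closure, from -1 (fully open) to 1 (shut), so that 0 is half open. In form: [{"tx": .., "ty": .., "tz": .., "roll": .., "claw": ..}, ...]. A call has 1 to 5 rows; each row is the pose to reach, as a shift and turn from the pose commanded when the call began, along the tool's axes at that moment; what a row does not reach only later rows make up. A row lasts 1/8 s, in which the tool goes at most 62.5 mm and 10.7 degrees, less where a joint would pass 70% of its speed; a pose out of reach is approached as far as the arm can. A call with a number of a shift or a turn outside -1 to 1 is refused whole. A call with a gripper value outside its range is refused whole. The fingers move at their own pace and stop on an object; FORCE is the grip in N (left out, the last holds). Time passes only in rows, so rows that repeat a pose let the fingers close. It gives the time, the measured TCP pose, the force, the opening and the grip force at its end, in the units of the state.
- ctrl.get_obs(): the state, without advancing time (a new reading comes with each control period).
- ctrl.snapshot(name): name is "scene" or "top" or "wrist"; returns a dict with "img" (384x512x3 uint8, red, green, blue), "intrinsics" (3x3 intrinsics, pixels), "R" (3x3) and "t" (3): a world point X has camera coordinates R X + t. Camera axes: x right, y down, z forward; pixel columns grow to the right and rows downward; lengths in m; the calibration is good to about 2 mm. A picture is of the moment at which its call begins. There is no depth.
- ctrl.sign_off(): hands the job in; it is judged then, once.
The state is a dict: "clock": time; "q": joint angles; "dq": joint speeds; "effort": joint torques, N m; "tool_pos": TCP position; "ee_rot": TCP orientation; "force": force on the tool from outside, world axes, zero at the start; "moment": the same for the moment, N m; "grip_width": opening from 0.0 (shut) to 1.0 (fully open); "grasp_force": force on a finger pad.
Only numpy, scipy, OpenCV 4.12 (cv2) and the standard library are available. Lean on these libraries where they do the work, as an engineer would, in place of code of your own. Each camera call takes 0.05 s, during which the arm holds its last target. There are 200 camera calls.

### The job

Top up the feed track with one more bush. Pull the sprung follower back by its black handle until it clicks and stays back, stand the loose bush that matches the one already in the track upright in the gap between them, then push the handle forward off its catch so that the follower closes on the two bushes.

Things in the scene. Friction and masses are not known exactly. Their poses are not given: they have to be found in the camera images.
- feed_track: Fixed aluminium channel. Origin on the bench under its centre line; y along it, x across. Floor 6 mm above the bench; walls 60 mm apart inside, flared lips 83 mm wide over all, 27 mm high. Front stop's face at y = -110 mm; one brass bush stands against it, to y = -74. Follower comes from +y. The second bush goes behind the first, its centre at y = -56 mm once the follower has closed.
- follower (a joint): Distance (m) of the follower's face from the front stop; grows as it is pulled towards track +y. Starts about 0.036. A spring pulls it forward, 4 to 6 N. At 0.100 it clicks over a catch (15 to 20 N to pull over) and stays by itself at its limit, 0.108, a gap of 72 mm to the first bush. Pushed 12 mm or more forward (10 N) it comes free and closes: about 0.072 on two bushes.
- follower_handle (a point): Grip centre of the follower's upright black handle, a cylinder 20 mm in diameter, grip 48 mm long: this point is 78 mm above the bench, 18 mm below the handle's top and 36 mm behind (track +y of) the follower's face. The steel face plate, 56 mm wide, 8 mm thick, rises 57 mm above the bench. Moves with the follower.
- new_bush_mid (a point): Centre (30 mm above its foot) of the loose brass bush to load: plain upright tube, 36 mm diameter, 60 mm tall, 0.18 kg, like the one in the track. Beside it stand a thinner (24 x 75 mm tall) and a wider, low one (50 x 30 mm tall) that do not match. Grip its upper half, to keep the fingers above the track's lips; in the track its centre is 36 mm above the bench.
Things that resemble listed ones, but are neither listed nor needed, are in the scene too. Leave any grey look-alike of the part that bears new_bush_mid alone.

How it is judged:
On the way, in this order (a step that is already met when the one before it is completed fails the run):
1. the follower is pulled back on its catch, with nothing touching it (value of joint follower above 0.103 m and contact force between the fingers and follower below 0.1 N), for 0.2 s.
2. the new bush stands released in the channel between the first bush and the follower, which is still back (value of joint follower above 0.1 m and z of new_bush_mid in the frame of feed_track below 0.042 m and x of new_bush_mid in the frame of feed_track between -0.017 and 0.017 m and y of new_bush_mid in the frame of feed_track between -0.07 and -0.01 m and angle between new_bush_mid's own z axis and vertical below 0.17 rad and contact force between the fingers and anything else below 0.1 N), for 0.2 s.
At the end, for the whole second after the job is handed in: The follower has closed on the row and is at rest 58 to 82 mm from the front stop; the new bush stands upright (within 10 degrees) on the channel floor, within 17 mm of the channel's centre line and within 12 mm (14 mm forward) of its place behind the first bush (value of joint follower between 0.058 and 0.082 m and velocity of joint follower between -0.01 and 0.01 m/s and z of new_bush_mid in the frame of feed_track between 0.03 and 0.042 m and x of new_bush_mid in the frame of feed_track between -0.017 and 0.017 m and y of new_bush_mid in the frame of feed_track between -0.07 and -0.044 m and angle between new_bush_mid's own z axis and vertical below 0.17 rad); the robot touches nothing.
It also fails if it takes over 61 s, if anything falls off the work surface, if the arm or the gripper's body presses on something with over 40 N, if the wrist force passes 120 N, or if a joint passes its speed limit or range.

## Working session

There is one attempt and no reset: what is moved stays moved. The work goes in short steps, Python scripts to look and compute and a shell command to move; the robot and the scene stay as the last step left them, time stands still between calls to the robot, and variables do not carry over. Pictures are saved under pics/ and viewed, at most 10 in all, crops included, and the job is handed in when it is done.

```bash
mkdir -p pics; cat > h.py <<'E'
import numpy as np, cv2
from bench import ctrl
def snap(n,f=None):
    s=ctrl.snapshot(n)
    s={k:(np.array(v)) for k,v in s.items() if k in("img","intrinsics","R","t")}
    if f: cv2.imwrite(f"pics/{f}.png",s["img"][:,:,::-1]); np.savez(f"pics/{f}.npz",**s)
    return s
def load(f): return dict(np.load(f"pics/{f}.npz"))
def ray(s,u,v):
    d=s["R"].T@np.linalg.solve(s["intrinsics"],[u,v,1.]); c=-s["R"].T@s["t"]; return c,d
def plane(s,u,v,z):
    c,d=ray(s,u,v); return c+d*(z-c[2])/d[2]
def proj(s,X):
    p=s["intrinsics"]@(s["R"]@np.array(X)+s["t"]); return p[:2]/p[2]
E
python3 - <<'E'
from h import *
a=snap("scene","scene0");b=snap("top","top0")
cv2.imwrite("pics/a.png",np.vstack([a["img"]])[:,:,::-1])
for s in(a,b): print(-s["R"].T@s["t"], s["R"][2])
o=ctrl.get_obs();print(o["tool_pos"],o["ee_rot"],o["clock"])
E
```

```text
[ 0.14192127 -0.69242106  0.80664601] [ 0.36832993  0.67381081 -0.64055605]
[0.45145134 0.08127276 0.93722465] [ 0.16560177 -0.01632961 -0.9860575 ]
[0.19010968 0.48913703 0.23080715] [-5.78935247e-01 -3.08737442e+00  1.63851489e-03] 0.1
```

View pics/scene0.png

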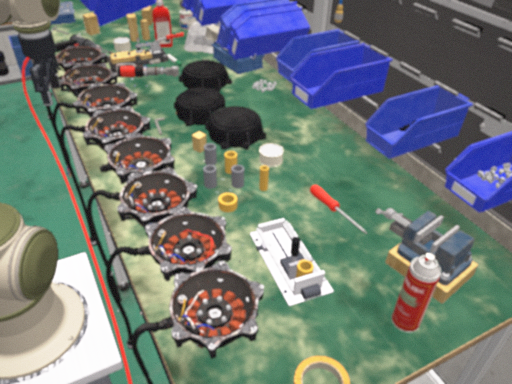

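View pics/top0.png

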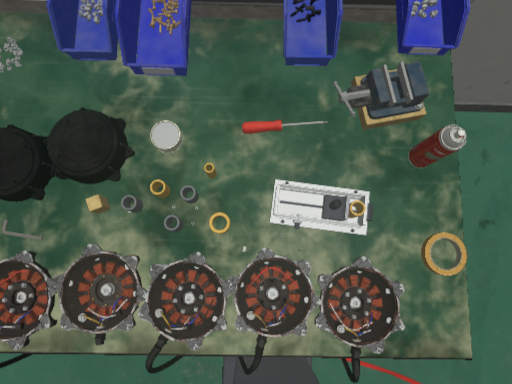

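Scene: the track is at about (290,260), with the black handle at (296,245) and the bush in the track at (305,267). In the top view the track is at (320,207), the handle near (333,205) and the track bush at (357,208).
Candidates for the new bush (top view): brass at (158,187), thin brass at (209,168), wide low brass at (219,222), and grey look-alikes at (129,203), (188,193) and (172,222). The wooden cube is at (96,203). I choose (158,187), which matches scene (231,162).

```bash
python3 - <<'E'
from h import *
a=load("scene0");b=load("top0")
c1=cv2.resize(b["img"][155:245,115:385],(800,267),interpolation=cv2.INTER_CUBIC)
c2=cv2.resize(a["img"][130:310,180:340],(290,326),interpolation=cv2.INTER_CUBIC)
c3=cv2.resize(a["img"][215:305,245:335],(326,326),interpolation=cv2.INTER_CUBIC)
im=np.zeros((593,800,3),np.uint8);im[:267]=c1;im[267:,:290]=c2;im[267:,300:626]=c3
cv2.imwrite("pics/crop.png",im[:,:,::-1])
hsv=cv2.cvtColor(b["img"],cv2.COLOR_RGB2HSV)
m=cv2.inRange(hsv,(14,110,110),(30,255,255))
n,l,st,ce=cv2.connectedComponentsWithStats(m)
for i in range(1,n):
  if st[i,4]>25 and 100<ce[i][0]<400 and 140<ce[i][1]<250: print("brass",st[i],ce[i].round(1),plane(b,*ce[i],.06).round(4))
w=cv2.inRange(hsv,(0,0,170),(180,50,255)); w[:,:260]=0;w[:,385:]=0;w[:165]=0;w[245:]=0
w=cv2.morphologyEx(w,cv2.MORPH_CLOSE,np.ones((9,9)))
c=max(cv2.findContours(w,0,2)[0],key=cv2.contourArea);r=cv2.minAreaRect(c);print(r)
for p in cv2.boxPoints(r): print(p,plane(b,*p,.005).round(4))
E
```

```text
brass [204 163  11  10  62] [208.8 167.7] [0.6463 0.1785 0.06  ]
brass [150 179  16  16 111] [157.2 186.7] [0.5991 0.2947 0.06  ]
brass [350 201  15  15  88] [356.7 208.1] [ 0.5593 -0.1633  0.06  ]
brass [209 212  21  22 206] [218.9 222.4] [0.5203 0.1508 0.06  ]
((320.08502197265625, 206.8443603515625), (97.02156829833984, 44.038944244384766), 7.386042594909668)
[269.14606 222.44487] [0.5269 0.0344 0.005 ]
[274.80743 178.77135] [0.6344 0.0218 0.005 ]
[371.024   191.24385] [ 0.6084 -0.215   0.005 ]
[365.3626  234.91737] [ 0.5014 -0.1979  0.005 ]
```

View pics/crop.png

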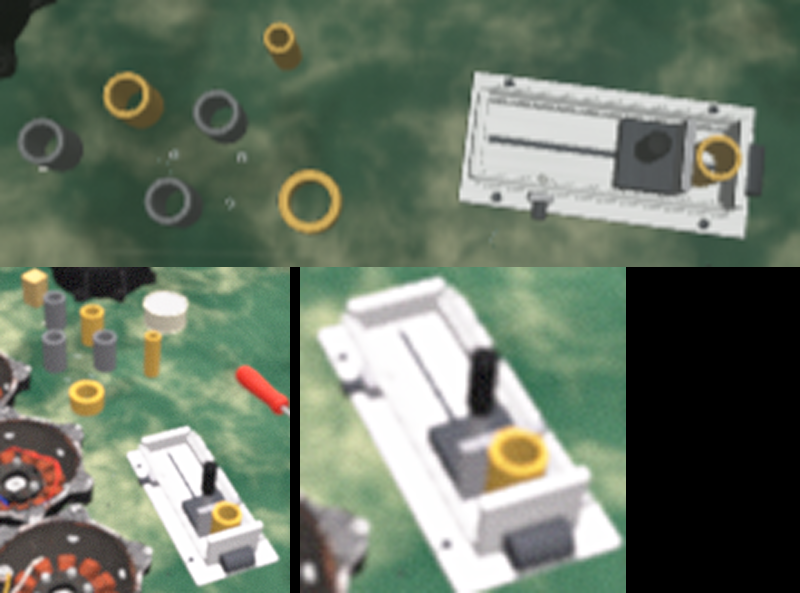

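The crop confirms it: the brass tube at top (157,187) has the same ring size as the track bush. The brass at (209,168) is thinner, and (219,222) is wider and low. The handle top is at about (335,205). I'm moving above the handle first.

```bash

python3 - <<'E'
from h import *
b=load("top0")
print("handle",plane(b,335.4,204.6,.096),"bush",plane(b,356.9,208.2,.066))
E
python3 -m creep '[{"tx":-0.47,"ty":-0.35,"tz":0},{"tx":-0.47,"ty":-0.35,"tz":0},{"tx":-0.47,"ty":-0.35,"tz":0},{"tx":-0.47,"ty":-0.35,"tz":0},{"tx":-0.47,"ty":-0.35,"tz":0}]'
python3 -m creep '[{"tx":-0.47,"ty":-0.35,"tz":0},{"tx":-0.47,"ty":-0.35,"tz":0},{"tx":-0.47,"ty":-0.35,"tz":0},{"tx":-0.47,"ty":-0.35,"tz":0},{"tx":-0.47,"ty":-0.35,"tz":0}]'
```

```text
handle [ 0.56158139 -0.1063278   0.096     ] bush [ 0.55826318 -0.16202728  0.066     ]schema error: expected keys tx, ty, tz, roll, claw
schema error: expected keys tx, ty, tz, roll, claw
```

```bash

python3 -m creep '[{"tx":-0.47,"ty":-0.35,"tz":0,"roll":0,"claw":-1},{"tx":-0.47,"ty":-0.35,"tz":0,"roll":0,"claw":-1},{"tx":-0.47,"ty":-0.35,"tz":0,"roll":0,"claw":-1},{"tx":-0.47,"ty":-0.35,"tz":0,"roll":0,"claw":-1},{"tx":-0.47,"ty":-0.35,"tz":0,"roll":0,"claw":-1}]'
python3 -m creep '[{"tx":-0.47,"ty":-0.35,"tz":0,"roll":0,"claw":-1},{"tx":-0.47,"ty":-0.35,"tz":0,"roll":0,"claw":-1},{"tx":-0.47,"ty":-0.35,"tz":0,"roll":0,"claw":-1},{"tx":-0.47,"ty":-0.35,"tz":0,"roll":0,"claw":-1},{"tx":-0.47,"ty":-0.35,"tz":0,"roll":0,"claw":-1}]'
```

```text
clock: 0.72
tool_pos: [0.3159, 0.2888, 0.2312]
ee_rot: [-0.586, -3.086, 0.001]
force: [-0.3, 0.7, 0.2]
grip_width: 0.997
grasp_force: 0.0
clock: 1.35
tool_pos: [0.4401, 0.0908, 0.2308]
ee_rot: [-0.584, -3.086, 0.0]
force: [0.3, 1.5, -0.3]
grip_width: 1.0
grasp_force: 0.0
```

```bash
cat >> h.py <<'E'
from scipy.spatial.transform import Rotation as Rn
def go(x,y,z,yaw=None):
    """normalised shift to world TCP x,y,z; yaw (deg) of tool y axis, mod 180"""
    o=ctrl.get_obs();R=Rn.from_rotvec(o["ee_rot"]).as_matrix()
    d=R.T@(np.array([x,y,z])-o["tool_pos"])/.4
    cur=np.degrees(np.arctan2(R[1,1],R[0,1]))
    r=0 if yaw is None else ((cur-yaw+90)%180-90)/90
    print("shift",d.round(3),"roll",round(r,3),"yaw",cur.round(1),"q6",round(float(o["q"][5]),2),"len",np.round(np.linalg.norm(d)*.4,3))
E
python3 -m creep '[{"tx":-0.46,"ty":-0.35,"tz":0,"roll":0.59,"claw":-1},{"tx":-0.46,"ty":-0.35,"tz":0,"roll":0.59,"claw":-1},{"tx":-0.46,"ty":-0.35,"tz":0,"roll":0.59,"claw":-1},{"tx":-0.46,"ty":-0.35,"tz":0,"roll":0.59,"claw":-1},{"tx":-0.46,"ty":-0.35,"tz":0,"roll":0.59,"claw":-1}]'
python3 -m creep '[{"tx":0,"ty":0,"tz":0.05,"roll":0.244,"claw":-1},{"tx":0,"ty":0,"tz":0.05,"roll":0.244,"claw":-1},{"tx":0,"ty":0,"tz":0.05,"roll":0.244,"claw":-1}]'
python3 - <<'E'
from h import *
go(.5625,-.107,.215,-6.3)
snap("wrist","w1")
E
```

```text
clock: 1.98
tool_pos: [0.5609, -0.1056, 0.2302]
ee_rot: [-1.906, -2.496, 0.0]
force: [-0.4, 0.2, -0.5]
grip_width: 0.996
grasp_force: 0.0
clock: 2.35
tool_pos: [0.5601, -0.1033, 0.2111]
ee_rot: [-2.337, -2.099, 0.0]
force: [-0.1, -0.1, 0.1]
grip_width: 0.995
grasp_force: 0.0
shift [-0.008  0.007 -0.01 ] roll 0.002 yaw -6.1 q6 -0.28 len 0.006
```

View pics/w1.png

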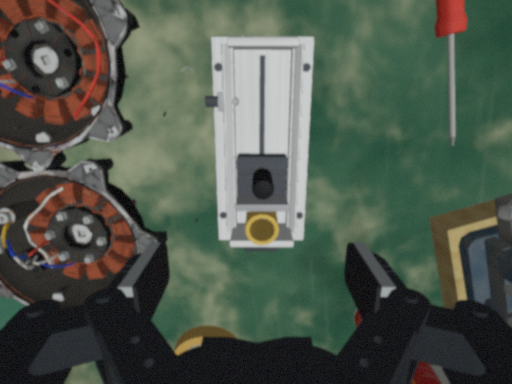

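The wrist view shows the track aligned with the image columns. The handle is at about (263,183), the track bush ring at (262,228) and the slot at column 262.

```bash
python3 - <<'E'
from h import *
s=load("w1");g=s["img"].max(2)
m=((g<45)*255).astype(np.uint8); m[:150]=0;m[215:]=0;m[:,:235]=0;m[:,290:]=0
n,l,st,ce=cv2.connectedComponentsWithStats(m)
for i in range(1,n):
  if st[i,4]>40: print(st[i],ce[i])
print("handle low/top", plane(s,262.5,176,.096),plane(s,262.5,190,.096), "cam",-s["R"].T@s["t"])
hsv=cv2.cvtColor(s["img"],cv2.COLOR_RGB2HSV);b=cv2.inRange(hsv,(14,110,110),(30,255,255));b[:,:235]=0;b[:,290:]=0;b[:200]=0;b[250:]=0
x,y,w,h=cv2.boundingRect(b);print(x,y,w,h,"bush",plane(s,x+w/2-.5,y+h/2-.5,.066))
p,q=plane(s,262.2,57,.006),plane(s,263.2,153,.006);d=p-q;print("slot",p,q,np.degrees(np.arctan2(d[0],d[1])))
E
```

```text
[253 169  20  30 440] [261.91818182 183.13636364]
handle low/top [ 0.56634764 -0.09789644  0.096     ] [ 0.5650294  -0.11078197  0.096     ] cam [ 0.56854459 -0.02837424  0.35388734]
245 213 34 31 bush [ 0.5593694  -0.16148728  0.066     ]
slot [0.57855146 0.00775048 0.006     ] [ 0.56920316 -0.09474278  0.006     ] 5.21146398767831
```

```bash
python3 - <<'E'
from h import *
go(.5645,-.1085,.064,-5.8)
go(.5645,-.1085,.1,-5.8)
E
```

```text
shift [-0.011  0.012  0.368] roll -0.003 yaw -6.0 q6 -0.28 len 0.147
shift [-0.011  0.012  0.278] roll -0.003 yaw -6.0 q6 -0.28 len 0.112
```

```bash

python3 -m creep '[{"tx":-0.011,"ty":0.012,"tz":0.15,"roll":0,"claw":-1},{"tx":-0.011,"ty":0.012,"tz":0.25,"roll":0,"claw":-1},{"tx":-0.011,"ty":0.012,"tz":0.33,"roll":0,"claw":-1},{"tx":-0.011,"ty":0.012,"tz":0.368,"roll":0,"claw":-1},{"tx":-0.011,"ty":0.012,"tz":0.368,"roll":0,"claw":-1}]' 80
python3 -m creep '[{"tx":0,"ty":0,"tz":0,"roll":0,"claw":0.3},{"tx":0,"ty":0,"tz":0,"roll":0,"claw":1},{"tx":0,"ty":0,"tz":0,"roll":0,"claw":1},{"tx":0,"ty":0,"tz":0,"roll":0,"claw":1},{"tx":0,"ty":0,"tz":0,"roll":0,"claw":1}]' 80
```

```text
clock: 3.02
tool_pos: [0.5643, -0.1096, 0.064]
ee_rot: [-2.338, -2.098, 0.0]
force: [0.4, 0.4, 0.1]
grip_width: 1.002
grasp_force: 0.0
clock: 3.65
tool_pos: [0.5648, -0.11, 0.0647]
ee_rot: [2.339, 2.095, 0.001]
force: [2.0, 0.8, 5.5]
grip_width: 0.211
grasp_force: 77.9
```

```bash

python3 -m creep '[{"tx":0.03,"ty":0,"tz":0,"roll":0,"claw":1},{"tx":0.06,"ty":0,"tz":0,"roll":0,"claw":1},{"tx":0.09,"ty":0,"tz":0,"roll":0,"claw":1},{"tx":0.12,"ty":0,"tz":0,"roll":0,"claw":1},{"tx":0.145,"ty":0,"tz":0,"roll":0,"claw":1}]'
python3 -m creep '[{"tx":0.01,"ty":0,"tz":0,"roll":0,"claw":1},{"tx":0.02,"ty":0,"tz":0,"roll":0,"claw":1},{"tx":0.03,"ty":0,"tz":0,"roll":0,"claw":1},{"tx":0.037,"ty":0,"tz":0,"roll":0,"claw":1},{"tx":0.037,"ty":0,"tz":0,"roll":0,"claw":1}]'
```

```text
clock: 4.28
tool_pos: [0.5711, -0.0533, 0.0647]
ee_rot: [2.338, 2.094, -0.001]
force: [-0.2, -7.2, 2.6]
grip_width: 0.213
grasp_force: 78.1
clock: 4.9
tool_pos: [0.5729, -0.0379, 0.0647]
ee_rot: [2.339, 2.095, 0.001]
force: [1.8, -1.4, 4.5]
grip_width: 0.212
grasp_force: 78.5
```

```bash

python3 -m creep '[{"tx":0,"ty":0,"tz":0,"roll":0,"claw":-1},{"tx":0,"ty":0,"tz":0,"roll":0,"claw":-1},{"tx":0,"ty":0,"tz":0,"roll":0,"claw":-1},{"tx":0,"ty":0,"tz":0,"roll":0,"claw":-1},{"tx":0,"ty":0,"tz":0,"roll":0,"claw":-1}]'
python3 -m creep '[{"tx":0,"ty":0,"tz":-0.15,"roll":0,"claw":-1},{"tx":0,"ty":0,"tz":-0.3,"roll":0,"claw":-1},{"tx":0,"ty":0,"tz":-0.38,"roll":0,"claw":-1},{"tx":0,"ty":0,"tz":-0.38,"roll":0,"claw":-1}]'
python3 - <<'E'
from h import *
s=snap("wrist","w2")
go(.598,.292,.217,0)
for z in(.096,): print(proj(s,[.5723,-.0370,.096]),proj(s,[.5645,-.1085,.096]))
E
```

```text
clock: 5.52
tool_pos: [0.5723, -0.0376, 0.0641]
ee_rot: [-2.34, -2.096, 0.0]
force: [0.2, -0.0, -0.0]
grip_width: 0.997
grasp_force: 0.0
clock: 6.02
tool_pos: [0.5731, -0.0378, 0.2186]
ee_rot: [2.337, 2.093, 0.004]
force: [-0.4, -0.3, 0.1]
grip_width: 1.0
grasp_force: 0.0
shift [ 0.826 -0.027 -0.002] roll -0.07 yaw -6.3 q6 -0.16 len 0.331
[254.42456069 179.43628002] [254.72945696 249.99645346]
```

View pics/w2.png

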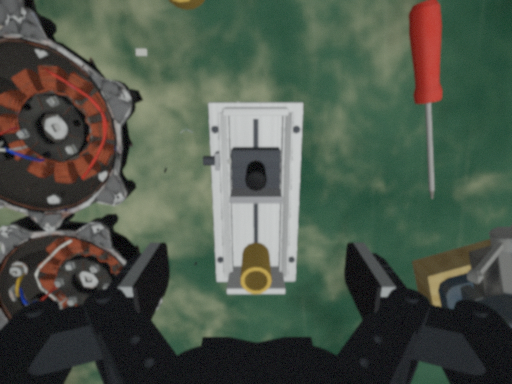

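Follower is caught: the handle is at (256,177) where predicted (254,179), the gap is open, and the bush is still at the stop (256,275). Next is the loose bush.

```bash

python3 -m creep '[{"tx":0.6,"ty":-0.02,"tz":0,"roll":0,"claw":-1},{"tx":0.6,"ty":-0.02,"tz":0,"roll":0,"claw":-1},{"tx":0.6,"ty":-0.02,"tz":0,"roll":0,"claw":-1},{"tx":0.6,"ty":-0.02,"tz":0,"roll":0,"claw":-1},{"tx":0.6,"ty":-0.02,"tz":0,"roll":0,"claw":-1}]'
python3 - <<'E'
from h import *
s=snap("wrist","w3")
hsv=cv2.cvtColor(s["img"],cv2.COLOR_RGB2HSV);b=cv2.inRange(hsv,(14,110,110),(30,255,255))
n,l,st,ce=cv2.connectedComponentsWithStats(b)
for i in range(1,n):
  if st[i,4]>60: print(st[i],ce[i].round(1),plane(s,*ce[i],.06).round(4))
print(proj(s,[.598,.292,.06]))
E
```

```text
clock: 6.7
tool_pos: [0.5897, 0.2051, 0.2138]
ee_rot: [-2.334, -2.1, 0.004]
force: [-0.2, -0.6, -0.6]
grip_width: 1.001
grasp_force: 0.0
[237  56  40  42 754] [256.5  75.2] [0.5992 0.296  0.06  ]
[302 184  25  24 344] [313.8 195.4] [0.6457 0.1738 0.06  ]
[184 193  43  41 969] [205.1 212. ] [0.5311 0.1674 0.06  ]
[255.60311237  79.89939851]
```

View pics/w3.png

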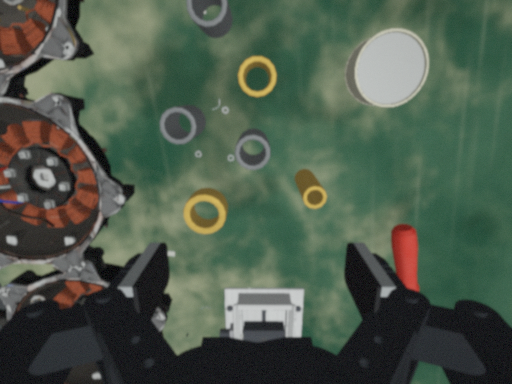

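The bush is at (257,76), which gives (0.599, 0.295) and agrees with the top view. The grey look-alikes at (253,150), (180,125) and (209,8) leave room for the fingers.

```bash
python3 - <<'E'
from h import *
go(.599,.2945,.13,-5.8)
go(.599,.2945,.033,-5.8)
E
```

```text
shift [ 0.23  -0.001  0.21 ] roll -0.004 yaw -6.2 q6 0.25 len 0.125
shift [ 0.23  -0.001  0.452] roll -0.004 yaw -6.2 q6 0.25 len 0.203
```

```bash

python3 -m creep '[{"tx":0.12,"ty":0,"tz":0.1,"roll":0,"claw":-1},{"tx":0.23,"ty":0,"tz":0.2,"roll":0,"claw":-1},{"tx":0.23,"ty":0,"tz":0.25,"roll":0,"claw":-1},{"tx":0.23,"ty":0,"tz":0.25,"roll":0,"claw":-1},{"tx":0.23,"ty":0,"tz":0.25,"roll":0,"claw":-1}]' 40
python3 - <<'E'
from h import *
go(.599,.2945,.033,-5.8)
E
```

```text
clock: 7.38
tool_pos: [0.6015, 0.2922, 0.1171]
ee_rot: [2.341, 2.094, 0.002]
force: [-0.1, -0.3, 0.1]
grip_width: 1.0
grasp_force: 0.0
shift [ 0.005 -0.007  0.21 ] roll -0.007 yaw -6.4 q6 0.39 len 0.084
```

```bash

python3 -m creep '[{"tx":0.005,"ty":-0.007,"tz":0.08,"roll":0,"claw":-1},{"tx":0.005,"ty":-0.007,"tz":0.15,"roll":0,"claw":-1},{"tx":0.005,"ty":-0.007,"tz":0.19,"roll":0,"claw":-1},{"tx":0.005,"ty":-0.007,"tz":0.21,"roll":0,"claw":-1},{"tx":0.005,"ty":-0.007,"tz":0.21,"roll":0,"claw":-1}]'
python3 -m creep '[{"tx":0,"ty":0,"tz":0,"roll":0,"claw":0},{"tx":0,"ty":0,"tz":0,"roll":0,"claw":1},{"tx":0,"ty":0,"tz":0,"roll":0,"claw":1},{"tx":0,"ty":0,"tz":0,"roll":0,"claw":1},{"tx":0,"ty":0,"tz":0,"roll":0,"claw":1}]' 40
```

```text
clock: 8.0
tool_pos: [0.5986, 0.2954, 0.0326]
ee_rot: [2.34, 2.095, 0.001]
force: [-0.3, 1.4, 0.3]
grip_width: 1.001
grasp_force: 0.0
clock: 8.62
tool_pos: [0.5985, 0.2957, 0.0327]
ee_rot: [2.34, 2.096, 0.001]
force: [-1.1, 0.0, 4.7]
grip_width: 0.403
grasp_force: 39.9
```

```bash

python3 -m creep '[{"tx":0,"ty":0,"tz":-0.08,"roll":0,"claw":1},{"tx":0,"ty":0,"tz":-0.2,"roll":0,"claw":1},{"tx":0,"ty":0,"tz":-0.32,"roll":0,"claw":1},{"tx":0,"ty":0,"tz":-0.37,"roll":0,"claw":1},{"tx":0,"ty":0,"tz":-0.37,"roll":0,"claw":1}]'
python3 -m creep '[{"tx":-0.1,"ty":0.01,"tz":0,"roll":0,"claw":1},{"tx":-0.23,"ty":0.01,"tz":0,"roll":0,"claw":1},{"tx":-0.36,"ty":0.01,"tz":0,"roll":0,"claw":1},{"tx":-0.49,"ty":0.01,"tz":0,"roll":0,"claw":1},{"tx":-0.6,"ty":0.01,"tz":0,"roll":0,"claw":1}]'
python3 - <<'E'
from h import *
go(.5642,-.108,.18,-5.8)
E
```

```text
clock: 9.25
tool_pos: [0.5986, 0.2956, 0.1809]
ee_rot: [2.34, 2.095, 0.003]
force: [0.2, 0.7, -1.6]
grip_width: 0.406
grasp_force: 40.5
clock: 9.88
tool_pos: [0.5747, 0.0548, 0.1781]
ee_rot: [-2.339, -2.094, 0.003]
force: [1.0, 0.6, -1.4]
grip_width: 0.402
grasp_force: 40.5
shift [-0.407  0.019 -0.005] roll -0.006 yaw -6.3 q6 0.0 len 0.163
```

```bash

python3 -m creep '[{"tx":-0.14,"ty":0.019,"tz":0,"roll":-0.006,"claw":1},{"tx":-0.27,"ty":0.019,"tz":0,"roll":-0.006,"claw":1},{"tx":-0.36,"ty":0.019,"tz":0,"roll":-0.006,"claw":1},{"tx":-0.4,"ty":0.019,"tz":0,"roll":-0.006,"claw":1},{"tx":-0.4,"ty":0.019,"tz":0,"roll":-0.006,"claw":1}]'
python3 - <<'E'
from h import *
go(.5642,-.108,.04,-5.8)
s=snap("scene","s2");w=snap("wrist","w4")
c=lambda im,sz:cv2.resize(im,sz,interpolation=cv2.INTER_CUBIC)
im=np.hstack([c(s["img"][180:320,220:360],(380,380)),c(w["img"],(420,380))])
cv2.imwrite("pics/v5.png",im[:,:,::-1])
E
```

```text
clock: 10.5
tool_pos: [0.5655, -0.1034, 0.179]
ee_rot: [-2.33, -2.105, 0.001]
force: [-0.3, 0.3, -1.2]
grip_width: 0.403
grasp_force: 40.5
shift [-0.012 -0.001  0.348] roll -0.0 yaw -5.8 q6 -0.28 len 0.139
```

View pics/v5.png

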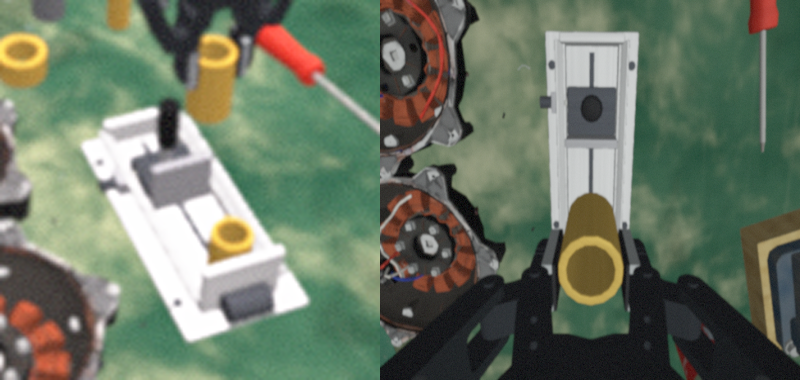

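The bush is held upright at (590,270) in the right pane, centred over the channel column (591). The gap is open and the follower is still back. I'm checking the bush's offset from the TCP, then lowering.

```bash
python3 - <<'E'
from h import *
s=load("w4")
hsv=cv2.cvtColor(s["img"],cv2.COLOR_RGB2HSV);b=cv2.inRange(hsv,(14,110,130),(32,255,255));b[:150]=0
x,y,w,h=cv2.boundingRect(b);print(x,y,w,h); 
print(plane(s,256,273,.206),proj(s,[.5655,-.1034,.206]))
E
python3 -m creep '[{"tx":-0.012,"ty":0,"tz":0.1,"roll":0,"claw":1},{"tx":-0.012,"ty":0,"tz":0.2,"roll":0,"claw":1},{"tx":-0.012,"ty":0,"tz":0.25,"roll":0,"claw":1},{"tx":-0.012,"ty":0,"tz":0.25,"roll":0,"claw":1}]'
```

```text
217 238 252 70
[ 0.56577247 -0.10250175  0.206     ] [255.59260799 274.81823247]
clock: 11.1
tool_pos: [0.5648, -0.1065, 0.0788]
ee_rot: [-2.327, -2.107, 0.002]
force: [-0.1, -0.1, -1.3]
grip_width: 0.404
grasp_force: 40.5
```

```bash

python3 -m creep '[{"tx":-0.003,"ty":0,"tz":0.04,"roll":0,"claw":1},{"tx":-0.003,"ty":0,"tz":0.075,"roll":0,"claw":1},{"tx":-0.003,"ty":0,"tz":0.092,"roll":0,"claw":1},{"tx":-0.003,"ty":0,"tz":0.099,"roll":0,"claw":1},{"tx":-0.003,"ty":0,"tz":0.099,"roll":0,"claw":1}]'
```

```text
clock: 11.72
tool_pos: [0.5654, -0.1093, 0.0406]
ee_rot: [2.33, 2.107, 0.0]
force: [-1.1, 0.2, -0.8]
grip_width: 0.405
grasp_force: 40.6
```

```bash

python3 -m creep '[{"tx":0,"ty":0,"tz":0.003,"roll":0,"claw":1},{"tx":0,"ty":0,"tz":0.005,"roll":0,"claw":1},{"tx":0,"ty":0,"tz":0.006,"roll":0,"claw":1}]'
```

```text
clock: 12.1
tool_pos: [0.5654, -0.1093, 0.0387]
ee_rot: [2.33, 2.107, 0.0]
force: [-2.4, -0.4, 5.8]
grip_width: 0.402
grasp_force: 41.1
```

```bash

python3 -m creep '[{"tx":0,"ty":0,"tz":0,"roll":0,"claw":0},{"tx":0,"ty":0,"tz":0,"roll":0,"claw":-0.5},{"tx":0,"ty":0,"tz":0,"roll":0,"claw":-0.8},{"tx":0,"ty":0,"tz":0,"roll":0,"claw":-0.8},{"tx":0,"ty":0,"tz":0,"roll":0,"claw":-0.8}]'
python3 -m creep '[{"tx":0,"ty":0,"tz":-0.05,"roll":0,"claw":-0.8},{"tx":0,"ty":0,"tz":-0.15,"roll":0,"claw":-0.8},{"tx":0,"ty":0,"tz":-0.28,"roll":0,"claw":-0.8},{"tx":0,"ty":0,"tz":-0.35,"roll":0,"claw":-0.8},{"tx":0,"ty":0,"tz":-0.35,"roll":0,"claw":-0.8}]'
python3 - <<'E'
from h import *
go(.5723,-.0372,.18,-5.8)
s=snap("scene","s3");w=snap("wrist","w5")
c=lambda im,sz:cv2.resize(im,sz,interpolation=cv2.INTER_CUBIC)
im=np.hstack([c(s["img"][180:320,220:360],(380,380)),c(w["img"],(420,380))])
cv2.imwrite("pics/v6.png",im[:,:,::-1])
E
```

```text
clock: 12.72
tool_pos: [0.5652, -0.1093, 0.0381]
ee_rot: [2.33, 2.107, -0.0]
force: [-0.7, -0.1, 0.2]
grip_width: 0.896
grasp_force: 0.0
clock: 13.35
tool_pos: [0.566, -0.1095, 0.1801]
ee_rot: [2.327, 2.104, 0.003]
force: [0.7, -0.0, -0.7]
grip_width: 0.898
grasp_force: 0.0
shift [ 0.182 -0.003 -0.   ] roll 0.0 yaw -5.8 q6 -0.29 len 0.073
```

View pics/v6.png

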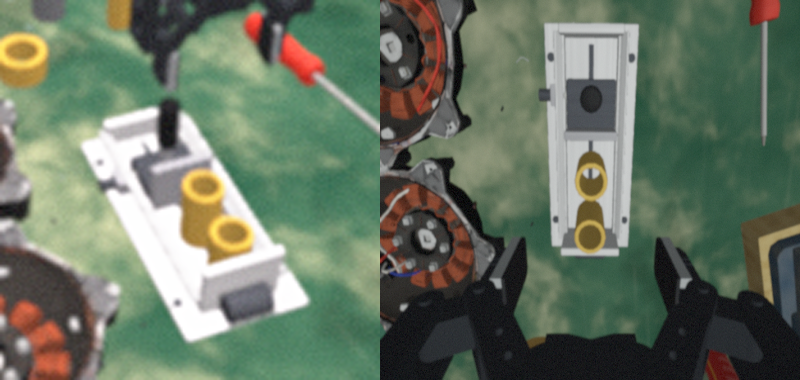

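Both bushes stand upright in the channel: the new one at (591,180) in the right pane, the first at (591,235), follower back. Now I'll grip the handle again and lead it forward.

```bash

python3 -m creep '[{"tx":0.1,"ty":-0.003,"tz":0,"roll":0,"claw":-1},{"tx":0.182,"ty":-0.003,"tz":0,"roll":0,"claw":-1},{"tx":0.182,"ty":-0.003,"tz":0.05,"roll":0,"claw":-1},{"tx":0.182,"ty":-0.003,"tz":0.05,"roll":0,"claw":-1}]'
python3 - <<'E'
from h import *
go(.5725,-.0375,.066,-5.8)
E
```

```text
clock: 13.95
tool_pos: [0.5701, -0.0362, 0.1556]
ee_rot: [-2.327, -2.104, 0.005]
force: [0.1, -0.5, 1.0]
grip_width: 0.996
grasp_force: 0.0
shift [-0.003  0.007  0.224] roll 0.001 yaw -5.7 q6 -0.17 len 0.09
```

```bash

python3 -m creep '[{"tx":0,"ty":0.006,"tz":0.08,"roll":0,"claw":-1},{"tx":0,"ty":0.006,"tz":0.16,"roll":0,"claw":-1},{"tx":0,"ty":0.006,"tz":0.21,"roll":0,"claw":-1},{"tx":0,"ty":0.006,"tz":0.224,"roll":0,"claw":-1},{"tx":0,"ty":0.006,"tz":0.224,"roll":0,"claw":-1}]'
python3 -m creep '[{"tx":0,"ty":0,"tz":0,"roll":0,"claw":0.3},{"tx":0,"ty":0,"tz":0,"roll":0,"claw":1},{"tx":0,"ty":0,"tz":0,"roll":0,"claw":1},{"tx":0,"ty":0,"tz":0,"roll":0,"claw":1},{"tx":0,"ty":0,"tz":0,"roll":0,"claw":1}]' 60
```

```text
clock: 14.58
tool_pos: [0.5739, -0.0372, 0.0688]
ee_rot: [2.331, 2.106, 0.0]
force: [-0.6, -0.0, 0.4]
grip_width: 1.0
grasp_force: 0.0
clock: 15.2
tool_pos: [0.5732, -0.0368, 0.069]
ee_rot: [-2.329, -2.107, 0.002]
force: [-5.8, 0.6, 5.6]
grip_width: 0.211
grasp_force: 58.4
```

Push forward 34 mm in small steps.

```bash

python3 -m creep '[{"tx":-0.01,"ty":0,"tz":0,"roll":0,"claw":1},{"tx":-0.02,"ty":0,"tz":0,"roll":0,"claw":1},{"tx":-0.03,"ty":0,"tz":0,"roll":0,"claw":1},{"tx":-0.04,"ty":0,"tz":0,"roll":0,"claw":1},{"tx":-0.05,"ty":0,"tz":0,"roll":0,"claw":1}]'
python3 -m creep '[{"tx":-0.01,"ty":0,"tz":0,"roll":0,"claw":1},{"tx":-0.02,"ty":0,"tz":0,"roll":0,"claw":1},{"tx":-0.028,"ty":0,"tz":0,"roll":0,"claw":1},{"tx":-0.035,"ty":0,"tz":0,"roll":0,"claw":1},{"tx":-0.035,"ty":0,"tz":0,"roll":0,"claw":1}]'
```

```text
clock: 15.82
tool_pos: [0.5709, -0.0574, 0.0689]
ee_rot: [-2.329, -2.107, 0.003]
force: [-7.1, -1.8, 6.4]
grip_width: 0.213
grasp_force: 58.7
clock: 16.45
tool_pos: [0.5694, -0.0716, 0.0689]
ee_rot: [-2.33, -2.107, 0.004]
force: [-7.7, -4.9, 7.0]
grip_width: 0.213
grasp_force: 58.7
```

```bash

python3 -m creep '[{"tx":-0.003,"ty":0,"tz":0,"roll":0,"claw":1},{"tx":-0.003,"ty":0,"tz":0,"roll":0,"claw":-1},{"tx":-0.003,"ty":0,"tz":0,"roll":0,"claw":-1},{"tx":-0.003,"ty":0,"tz":0,"roll":0,"claw":-1},{"tx":-0.003,"ty":0,"tz":0,"roll":0,"claw":-1}]'
python3 -m creep '[{"tx":0,"ty":0,"tz":-0.1,"roll":0,"claw":-1},{"tx":0,"ty":0,"tz":-0.22,"roll":0,"claw":-1},{"tx":0,"ty":0,"tz":-0.34,"roll":0,"claw":-1},{"tx":0,"ty":0,"tz":-0.38,"roll":0,"claw":-1},{"tx":0,"ty":0,"tz":-0.38,"roll":0,"claw":-1}]'
python3 - <<'E'
from h import *
s=snap("scene","s4");w=snap("wrist","w6")
c=lambda im,sz:cv2.resize(im,sz,interpolation=cv2.INTER_CUBIC)
im=np.hstack([c(s["img"][180:320,220:360],(380,380)),c(w["img"],(420,380))])
cv2.imwrite("pics/v7.png",im[:,:,::-1])
E
```

```text
clock: 17.08
tool_pos: [0.5703, -0.0719, 0.0685]
ee_rot: [2.33, 2.107, 0.0]
force: [-0.4, -0.9, 0.0]
grip_width: 0.999
grasp_force: 0.0
clock: 17.7
tool_pos: [0.5703, -0.072, 0.2206]
ee_rot: [2.33, 2.106, 0.001]
force: [-0.5, 0.9, -0.3]
grip_width: 0.999
grasp_force: 0.0
```

View pics/v7.png

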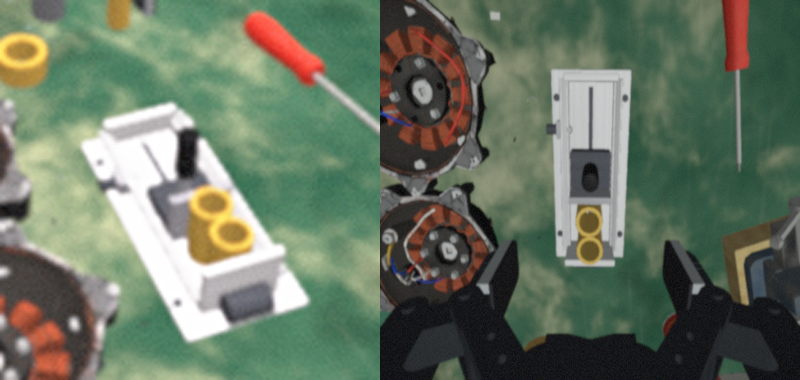

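The follower has closed on the two upright, touching bushes: (589,221) and (589,250) in the right pane, with the face plate at row 200. The gripper is clear, so I'm handing in.

```bash
python3 -c "
from bench import ctrl
print(ctrl.sign_off())"
```

```text
the job is handed in; nothing more can be done
None
```

The matching bush is loaded upright behind the first, the follower has closed on both, and the job was handed in at about 18 s with the gripper clear; the hand-in returned no verdict.

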